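# Fit the target sleeve and hold the mirror on it

## Robot

A 7-joint arm with a two-finger parallel gripper is mounted at the origin on the work surface. World frame = base frame: x ahead of the robot, y to its left, z up, the work surface at z = 0. Lengths are in m, angles in rad, forces in N, time in s.
With the tool pointing down it reaches from about 0.4 to 0.875 m from the base axis. Payload 19.3 kg.
Tool frame: the origin (TCP) lies at the very end of the fingers, on their centre line; the grasp point (between the pads) lies 19 mm behind it; z points along the fingers, y is the line along which they close (so a half turn about z gives the same grasp; the last joint's range is limited). The gripper opens to 85 mm and grips with 20 to 120 N. Pads are 22 mm wide; open, the fingers measure 114 mm over their backs; the gripper's body (76 mm by 85 mm) begins 54 mm behind the grasp point. The pads swing forward as they close: fully open they stand 13 mm farther back than shut.
Start: joints at [-1.197, 0.521, -0.036, 1.599, 0.021, 1.021, -0.113], TCP at [0.268, 0.564, 0.231] pointing down, gripper open.
Joint ranges: [-2.91, 2.91], [-0.3, 2.13], [-1.5, 1.42], [0.17, 2.43], [-1.26, 4.41], [0.16, 1.93], [-2.52, 2.52]. Speed limits (rad/s): [1.89, 1.89, 2.39, 2.39, 3.01, 3.01, 3.01].

## Interface

Orientations are given as [roll, pitch, yaw] about the fixed x, y, z axes, in that order (R = Rz(yaw) Ry(pitch) Rx(roll)).
In Python, from workcell import bot gives the robot as it stands.
- The arm moves only by the shell command python3 -m crank 'ROWS' [FORCE]. ROWS is a JSON object of lists of equal length, an entry for each row: "travel": the shift along the world's x, y, z in cm, a list of three; "turn": the turn, a rotation vector about the world's x, y, z in degrees, a list of three; "gripper": the closure, from 0 (fully open) to 1 (shut). A call has exactly 5 rows; each row is the pose to reach, as a shift and turn from the pose commanded when the call began; what a row does not reach only later rows make up. A row lasts 1/10 s, in which the tool goes at most 50 mm and 8.59 degrees, less where a joint would pass 70% of its speed; a pose out of reach is approached as far as the arm can. A call with a gripper value outside its range is refused whole. The fingers move at their own pace and stop on an object; FORCE is the grip in N (left out, the last holds). Time passes only in rows, so rows that repeat a pose let the fingers close, or fill a call up. It gives the time, the measured TCP pose, the force, the opening and the grip force at its end, in the units of the state.
- bot.observe(): the state, without advancing time (a new reading comes with each control period).
- bot.grab_frame(name): name is "scene" or "top"; returns a dict with "pixels" (400x640x3 uint8, red, green, blue), "fx", "fy", "cx", "cy" (pixels), "extrinsics" (4x4, takes a point from world to camera coordinates). Camera axes: x right, y down, z forward; pixel columns grow to the right and rows downward; lengths in m; the calibration is good to about 2 mm. A picture is of the moment at which its call begins. There is no depth.
- bot.job_done(): hands the job in; it is judged then, once.
The state is a dict: "clock": time; "qpos": joint angles; "qd": joint speeds; "joint_efforts": joint torques, N m; "position": TCP position; "tool_rot": TCP orientation; "force": force on the tool from outside, world axes, zero at the start; "moment": the same for the moment, N m; "grip_width": finger opening in m; "finger_force": force on a finger pad.
Only numpy, scipy, OpenCV 4.12 (cv2) and the standard library are available. Lean on these libraries where they do the work, as an engineer would, in place of code of your own. Each camera call takes 0.05 s, during which the arm holds its last target. There are 200 camera calls.

## Task

Slide the tall white sleeve with the dark band over the pin of the specimen post until it sits fully down on the shoulder, and let go of it. Then take the tab on top of the spring-return mirror and turn it until the bench camera sees the banded sleeve reflected in the middle of the mirror, and finish still holding the mirror at that angle, because it swings back if released. Leave everything else on the bench where it stands.

Things in the scene. Friction and masses are not known exactly. Their poses are not given: they have to be found in the camera images.
- sleeve: Loose white plastic sleeve (tube) standing on end, 48 mm outer diameter, 40 mm tall, 17 mm bore right through, about 70 g, a thin dark band round its middle: the target. Origin at the centre of its underside, z up its axis. The same either way up.
- sleeve_mid (a point): Centre of the sleeve, 20 mm above its underside: the point the camera should see.
- post: Fixed steel specimen post: 70 mm diameter foot, 12 mm high; 22 mm shaft; 38 mm diameter shoulder whose top is 80 mm above the bench; above it a 13 mm diameter pin, straight to 120 mm, then tapering to 6 mm at its tip, 130 mm above the bench. Origin at the centre of its underside, z up. The sleeve goes over the pin and rests on the shoulder.
- post_seat (a point): Centre of the shoulder's top face on the post's axis, 80 mm above the bench: where the centre of the sleeve's underside comes to rest.
- rig: Fixed imaging rig: aluminium base bar 300 x 80 x 12 mm with the mirror on a column at the end nearer the robot and a black camera (65 x 50 mm, top at 126 mm) at the other. Origin on the bench under the mirror's vertical pivot; x points level from pivot to camera, z up. The camera looks along -x at the pivot. Lens, mirror middle and seated sleeve's middle all lie 100 mm above the bench.
- lens (a point): Front of the camera's lens, 160 mm from the pivot along the rig's x axis, 100 mm above the bench.
- mirror_tab (a point): Grip point on the mirror's vertical pivot axis, 162 mm above the bench: middle of an upright aluminium tab, 12 mm thick, 40 mm wide, 40 mm high (140 to 180 mm above the bench), on top of the 76 x 72 mm mirror plate. Site x is the mirror's normal (the way it faces; the tab's thickness), y the tab's width. Pinch it through its thickness and twist about the vertical.
- mirror (a joint): Angle of the mirror about its vertical pivot, rad: 0 at rest, facing the camera squarely; grows to 1.3 clockwise seen from above (towards the post). The reflecting face passes through the pivot. A light spring (0.06 N m per rad) turns it back to 0 when let go.
- sight_line (a point): Not a visible thing: the camera's line of sight after reflection. Origin at the mirror's middle on the pivot axis, 100 mm above the bench; x points along the reflected line, level, turned clockwise from the rig's x axis by exactly twice the mirror's angle. The camera sees the sleeve in the middle when this line passes through the sleeve.
- spacer: Bystander: flat loose white ring, 48 mm diameter, only 12 mm tall, no band; may stand in either of the two places where the sleeve may stand. Origin under its centre.
- cap: Bystander: loose blue screw cap, 30 mm diameter, 14 mm tall. Origin under its centre.
- dish: Bystander: loose clear culture dish, 90 mm diameter, 16 mm tall. Origin under its centre.
- bottle: Bystander: loose amber bottle with a red cap, 72 mm diameter, 145 mm tall. Origin under its centre.
- timer: Bystander: loose white bench timer, 70 by 70 by 25 mm. Origin under its centre.
- rack: Bystander: fixed white rack, 100 by 220 mm, with capped tubes to 109 mm above the bench. Origin under its centre.
Things that resemble listed ones, but are neither listed nor needed, are in the scene too. What is shaped like the sleeve but pink or turquoise is not meant.

How it is judged:
By the outcome, as a careful person would: the job done as asked, in the order asked, and still so for the second after the job is handed in, while the arm keeps its last pose, push and grip.
It also fails if it takes over 54 s, if anything falls off the work surface, if the arm or the gripper's body presses on something with over 40 N, if the wrist force passes 120 N, or if a joint passes its speed limit or range.

## Working session

There is one attempt and no reset: what is moved stays moved. The work goes in short steps, Python scripts to look and compute and a shell command to move; the robot and the scene stay as the last step left them, time stands still between calls to the robot, and variables do not carry over. Pictures are saved under pics/ and viewed, at most 10 in all, crops included, and the job is handed in when it is done.

```bash
mkdir -p pics; ls
python3 - <<'E'
from workcell import bot
import cv2,numpy as np
s=bot.observe();print({k:np.round(v,3).tolist() for k,v in s.items()})
for n in("scene","top"):
    f=bot.grab_frame(n);cv2.imwrite(f"pics/{n}0.png",f["pixels"][:,:,::-1])
    E=np.array(f["extrinsics"]);print(n,f["fx"],f["cx"],f["cy"],np.round(E,3).tolist(),(-E[:3,:3].T@E[:3,3]).round(3))
E
```

```text
pics
{'clock': 0.0, 'qpos': [-1.197, 0.522, -0.036, 1.6, 0.021, 1.021, -0.113], 'qd': [-0.001, -0.002, 0.001, -0.001, 0.001, -0.001, -0.0], 'joint_efforts': [0.002, -92.71, 1.982, -36.995, 0.018, 0.008, -0.0], 'position': [0.268, 0.564, 0.231], 'tool_rot': [-3.14, 0.0, 2.698], 'force': [-1.119, -0.585, -0.232], 'moment': [0.022, 0.055, -0.009], 'finger_force': 0.0, 'grip_width': 0.085}
scene 415.63675571648685 317.28534111310086 200.26485578727292 [[0.586, 0.81, -0.003, -0.361], [0.48, -0.351, -0.804, -0.136], [-0.652, 0.47, -0.595, 1.587], [0.0, 0.0, 0.0, 1.0]] [ 1.313 -0.501  0.834]
top 473.8779855119569 319.3890319326701 206.06061479453763 [[-0.013, -1.0, 0.015, 0.028], [-0.983, 0.01, -0.181, 0.542], [0.18, -0.017, -0.983, 1.231], [0.0, 0.0, 0.0, 1.0]] [0.311 0.044 1.308]
```

View pics/scene0.png

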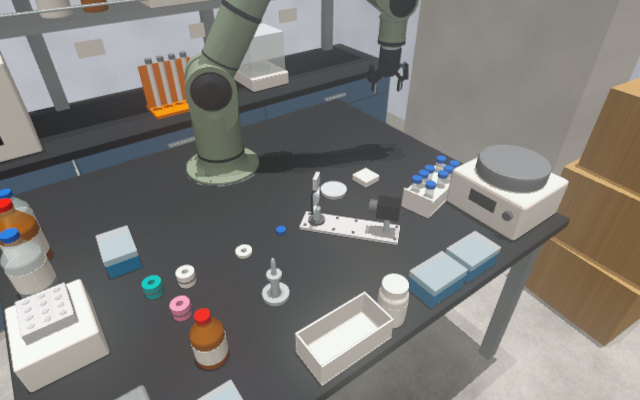

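View pics/top0.png

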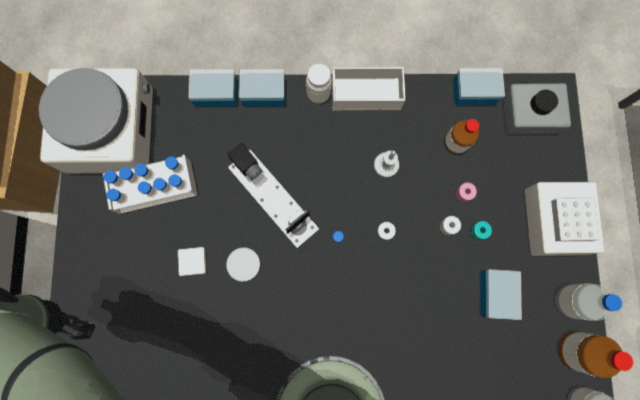

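The scene view shows four ring-shaped things. The candidates are the white ring at scene (186,276)/top (452,225), which is taller and seems banded, and the flat white ring at (243,251)/top (387,231), which looks like the spacer. The pink one at (180,307) and the turquoise one at (152,287) are ruled out by colour. The post is at top (387,163), and the rig runs from (300,226) to (245,160). I'll confirm the sleeve with an enlarged crop.

Run:
```python
import cv2,numpy as np
a=cv2.imread("pics/scene0.png");b=cv2.imread("pics/top0.png")
r=lambda i,x,y,w,h,k:cv2.resize(i[y:y+h,x:x+w],None,fx=k,fy=k,interpolation=cv2.INTER_CUBIC)
top=np.hstack([r(a,135,235,133,100,3),r(b,370,140,133,100,3)])
bot=np.hstack([r(a,290,165,133,100,3),r(b,220,145,133,100,3)])
cv2.imwrite("pics/crop0.png",np.vstack([top,bot]))
```

```text
(no output)
```

View pics/crop0.png

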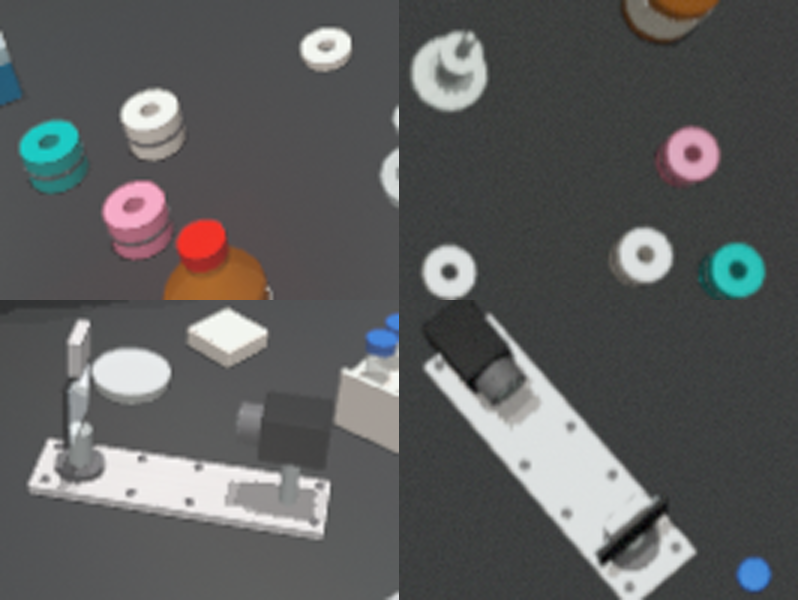

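The crop confirms it: the tall white ring with the dark band, at scene (185,272)/top (452,225), is the sleeve. The other white ring, at (243,251), is flat and unbanded, so it's the spacer. Next I'll fit projected outlines to the images to get positions.

```bash
cat > fit.py <<'E'
from workcell import bot
import cv2,numpy as np
from scipy.optimize import minimize
def frames(): return {n:bot.grab_frame(n) for n in("scene","top")}
def proj(f,P):
    E=np.array(f["extrinsics"]);c=np.asarray(P)@E[:3,:3].T+E[:3,3]
    return np.c_[f["fx"]*c[:,0]/c[:,2]+f["cx"],f["fy"]*c[:,1]/c[:,2]+f["cy"]]
def ray(f,uv,z):
    E=np.array(f["extrinsics"]);R=E[:3,:3];C=-R.T@E[:3,3]
    d=R.T@[(uv[0]-f["cx"])/f["fx"],(uv[1]-f["cy"])/f["fy"],1];return C+d*(z-C[2])/d[2]
t=np.linspace(0,2*np.pi,40)
def cyl(r0,z0,r1,z1): return np.vstack([np.c_[r*np.cos(t),r*np.sin(t),0*t+z] for r,z in((r0,z0),(r1,z1))])
def box(x0,x1,y0,y1,z0,z1): return np.array([[x,y,z] for x in(x0,x1) for y in(y0,y1) for z in(z0,z1)])
def sleeve(z=0): return [cyl(.024,z,.024,z+.04)]
POST=[cyl(.035,0,.035,.012),cyl(.011,0,.011,.08),cyl(.019,.072,.019,.08),cyl(.0065,.08,.0065,.12),cyl(.0065,.12,.003,.13)]
def mask(f,parts,p,up=8):
    c,s=np.cos(p[2]),np.sin(p[2]);R=np.array([[c,-s,0],[s,c,0],[0,0,1]])
    m=np.zeros((400,640),np.uint8)
    m=np.zeros((1600,2560),np.uint8)
    for q in parts:
        h=cv2.convexHull(((proj(f,q@R.T+[p[0],p[1],0])+.5)*4).astype(np.float32))
        cv2.fillConvexPoly(m,np.round(h*16).astype(np.int32),255,shift=4)
    return cv2.resize(m,(640,400),interpolation=cv2.INTER_AREA)/255.
def fit(F,parts,p0,names=("scene","top"),th=80,yaw=False,pad=10,ch=None):
    obs=[]
    for n in names:
        g=F[n]["pixels"].min(2).astype(float)
        m0=mask(F[n],parts,list(p0)+[0]*(3-len(p0)));ys,xs=np.where(m0>0)
        b=(slice(ys.min()-pad,ys.max()+pad),slice(xs.min()-pad,xs.max()+pad))
        obs.append((F[n],b,np.clip((g[b]-th+25)/50,0,1)))
    def cost(p):
        p=list(p)+([] if yaw else [0])
        return sum(np.abs(mask(f,parts,p)[b]-o).sum() for f,b,o in obs)
    n=3 if yaw else 2
    s=np.vstack([p0[:n],np.array(p0[:n])+np.diag([.008,.008,.1][:n])])
    r=minimize(cost,p0[:n],method="Nelder-Mead",options=dict(initial_simplex=s,xatol=1e-4,fatol=.05))
    return r.x,r.fun
E
python3 - <<'E'
from fit import *
np.set_printoptions(precision=4,suppress=True)
F=frames();S,T=F["scene"],F["top"]
print("sleeve hole",ray(S,(185,272),.04),ray(T,(452,224.7),.04))
print("tip",ray(S,(272,259),.13),ray(T,(392.7,153.3),.13),"foot",ray(T,(386.7,164),.012))
p=ray(T,(452,224.7),.04)[:2];q=ray(T,(386.7,164),.012)[:2]
for n in(("scene",),("top",),("scene","top")):
    print(n,fit(F,sleeve(),p,n),fit(F,POST,q,n))
# rig base corners
g=(T["pixels"].min(2)>130).astype(np.uint8);g[:, :215]=0;g[:,325:]=0;g[:145]=0;g[250:]=0
c=max(cv2.findContours(g,0,1)[0],key=cv2.contourArea);r=cv2.minAreaRect(c);B=cv2.boxPoints(r)
print(r,np.array([ray(T,b,.012) for b in B]))
piv=ray(T,(220+(633-399)/3,145+(530-300)/3),.136);print("mirror top edge mid",piv)
print("cap",ray(T,(338,237),.014),"tab",ray(S,(290+79/3,165+25/3),.18),ray(S,(317,174),.18))
E
```

```text
sleeve hole [ 0.4932 -0.3366  0.04  ] [ 0.4885 -0.3377  0.04  ]
tip [ 0.6679 -0.1707  0.13  ] [ 0.664  -0.1684  0.13  ] foot [ 0.6681 -0.1713  0.012 ]
('scene',) (array([ 0.486 , -0.3366]), np.float64(712.9862745098039)) (array([ 0.6671, -0.1704]), np.float64(1370.6949019607844))
('top',) (array([ 0.4907, -0.3393]), np.float64(179.50862745098038)) (array([ 0.6702, -0.169 ]), np.float64(241.22196078431375))
('scene', 'top') (array([ 0.4898, -0.3386]), np.float64(913.2407843137254)) (array([ 0.6686, -0.1698]), np.float64(1617.4956862745098))
((273.1764831542969, 197.70590209960938), (106.2959213256836, 29.502540588378906), 49.398704528808594) [[0.6635 0.2787 0.012 ]
 [0.7193 0.2165 0.012 ]
 [0.4861 0.0231 0.012 ]
 [0.4338 0.0851 0.012 ]]
mirror top edge mid [0.487  0.0773 0.136 ]
cap [ 0.4616 -0.0288  0.014 ] tab [0.4873 0.0905 0.18  ] [0.4913 0.09   0.18  ]
```

Run:
```python
from fit import *
np.set_printoptions(precision=4,suppress=True)
F=frames();S,T=F["scene"],F["top"]
print("bg",[np.median(S["pixels"][250:300,200:235],(0,1)),np.median(T["pixels"][190:215,400:440],(0,1))], "tab px",S["pixels"][165:200:4,312:324:2].min(2))
for th in(95,110,125):
  for n in(("scene",),("top",)):
    print(th,n,*fit(F,sleeve(),(.49,-.338),n,th),*fit(F,POST,(.668,-.17),n,th))
BASE=[box(-.15,.15,-.04,.04,0,.012)]
for n in(("scene",),("top",)): print("base",fit(F,BASE,(.576,.151,.70),n,130,True))
TAB=[box(-.006,.006,-.02,.02,.14,.18)]
print("edges",proj(T,np.array([[.487,.087,.18],[.487,.087,.136],[.487,.087,0]])))
s=T["pixels"];cv2.imwrite("pics/m.png",np.hstack([cv2.resize(s[195:245,270:330,::-1],None,fx=6.6,fy=6.6,interpolation=cv2.INTER_CUBIC),cv2.resize(S["pixels"][165:215,290:350,::-1],None,fx=6.6,fy=6.6,interpolation=cv2.INTER_CUBIC)]))
```

```text
bg [array([81., 80., 81.]), array([61., 63., 62.])] tab px [[ 53  53  54  55  56  54]
 [ 72  71  74  79  80  80]
 [ 79 106 233 230  89  81]
 [ 97 234 233 122  90  81]
 [107 150 148 127  91  82]
 [107 150 149 122  88 202]
 [104 146 146 211 145 230]
 [ 64 170 210 227  84 129]
 [ 80 146 146 152  86  85]]
95 ('scene',) [ 0.4852 -0.3362] 317.5658823529412 [ 0.6657 -0.1692] 612.7282352941177
95 ('top',) [ 0.4909 -0.339 ] 45.590196078431376 [ 0.6702 -0.1703] 53.294901960784316
110 ('scene',) [ 0.4857 -0.3364] 82.31254901960784 [ 0.6651 -0.1688] 65.45882352941177
110 ('top',) [ 0.491  -0.3401] 65.46901960784314 [ 0.67   -0.1703] 59.24862745098039
125 ('scene',) [ 0.4853 -0.3364] 106.57411764705881 [ 0.6645 -0.1689] 126.7764705882353
125 ('top',) [ 0.491 -0.339] 79.40705882352941 [ 0.67   -0.1703] 80.36274509803923
base (array([0.5722, 0.1532, 0.7012]), np.float64(382.7741176470588))
base (array([0.5752, 0.1511, 0.701 ]), np.float64(1038.6156862745097))
edges [[293.417  219.0109]
 [294.0997 221.7185]
 [295.9263 228.9632]]
```

View pics/m.png

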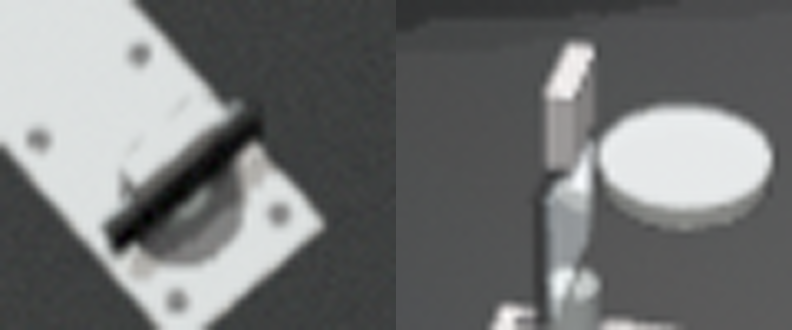

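The crop shows the tab (top centre near scene (316,176)) above the mirror, which stands square across the bar.

| Thing | Position (m) or angle |
|---|---|
| Sleeve | (.488, -.338) |
| Post | (.6675, -.170), offset from sleeve (+.179, +.168) |
| Pivot | about (.490, .083) |
| Rig yaw | 40.2° |

These positions fit the reach and the given sizes. The two cameras share a bias of a few mm, so I rely on the offsets between objects. I'll swing over to the sleeve with the closing axis turning to 30°.

```bash
python3 -m crank '{"travel":[[2.5,-4.1,0.5],[5,-8.2,1],[7.5,-12.3,1.5],[10,-16.4,2],[12.5,-20.5,2.5]],"turn":[[0,0,-4],[0,0,-8],[0,0,-12],[0,0,-16],[0,0,-20]],"gripper":[0,0,0,0,0]}'
python3 -m crank '{"travel":[[2.5,-4.1,0.4],[5,-8.2,0.8],[7.5,-12.3,1.2],[10,-16.4,1.6],[12.5,-20.5,2]],"turn":[[0,0,-3],[0,0,-6],[0,0,-9],[0,0,-12],[0,0,-14.6]],"gripper":[0,0,0,0,0]}'
python3 -m crank '{"travel":[[0,-4.8,-0.5],[0,-9.6,-1],[0,-14.4,-1.5],[0,-19.2,-2],[0,-24,-2.5]],"turn":[[0,0,0],[0,0,0],[0,0,0],[0,0,0],[0,0,0]],"gripper":[0,0,0,0,0]}'
python3 -m crank '{"travel":[[-0.6,-4.8,-0.5],[-1.2,-9.6,-1],[-1.8,-14.4,-1.5],[-2.4,-19.2,-2],[-3,-24,-2.5]],"turn":[[0,0,0],[0,0,0],[0,0,0],[0,0,0],[0,0,0]],"gripper":[0,0,0,0,0]}'
```

```text
clock: 0.8
position: [0.3941, 0.3577, 0.2566]
tool_rot: [3.141, -0.0, 2.346]
force: [1.8, 1.4, 0.8]
grip_width: 0.0853
finger_force: 0.0
clock: 1.3
position: [0.5191, 0.1527, 0.2767]
tool_rot: [3.141, -0.0, 2.092]
force: [0.4, -0.1, -0.3]
grip_width: 0.0852
finger_force: 0.0
clock: 1.8
position: [0.5181, -0.0874, 0.2513]
tool_rot: [3.141, 0.0, 2.094]
force: [0.7, 0.2, 0.0]
grip_width: 0.0855
finger_force: 0.0
clock: 2.3
position: [0.4879, -0.3274, 0.2262]
tool_rot: [3.141, 0.0, 2.094]
force: [1.7, -0.1, 0.4]
grip_width: 0.0853
finger_force: 0.0
```

```bash
python3 -m crank '{"travel":[[0,-1.1,-3],[0,-1.1,-7],[0,-1.1,-11],[0,-1.1,-14],[0,-1.1,-16]],"turn":[[0,0,0],[0,0,0],[0,0,0],[0,0,0],[0,0,0]],"gripper":[0,0,0,0,0]}'
python3 -m crank '{"travel":[[0,0,-2],[0,0,-4],[0,0,-5.5],[0,0,-6.1],[0,0,-6.1]],"turn":[[0,0,0],[0,0,0],[0,0,0],[0,0,0],[0,0,0]],"gripper":[0,0,0,0,0.1]}'
python3 -m crank '{"travel":[[0,0,0],[0,0,0],[0,0,0],[0,0,0],[0,0,0]],"turn":[[0,0,0],[0,0,0],[0,0,0],[0,0,0],[0,0,0]],"gripper":[0.3,0.5,0.7,0.9,1]}' 30
python3 -m crank '{"travel":[[0,0,0],[0,0,0],[0,0,0],[0,0,0],[0,0,0]],"turn":[[0,0,0],[0,0,0],[0,0,0],[0,0,0],[0,0,0]],"gripper":[1,1,1,1,1]}'
```

```text
clock: 2.8
position: [0.4876, -0.336, 0.064]
tool_rot: [-3.14, -0.002, 2.094]
force: [0.4, 0.7, 1.6]
grip_width: 0.0856
finger_force: 0.0
clock: 3.3
position: [0.4881, -0.3364, 0.0048]
tool_rot: [-3.141, -0.001, 2.094]
force: [-0.4, 0.1, 0.8]
grip_width: 0.0773
finger_force: 0.0
clock: 3.8
position: [0.4889, -0.3368, 0.0063]
tool_rot: [3.141, 0.001, 2.094]
force: [-1.1, 0.8, 6.1]
grip_width: 0.047
finger_force: 30.5
clock: 4.3
position: [0.4888, -0.3368, 0.0063]
tool_rot: [3.141, 0.001, 2.094]
force: [-0.7, 1.5, 6.3]
grip_width: 0.0467
finger_force: 30.5
```

```bash
python3 -m crank '{"travel":[[0,0,2],[0,0,5],[0,0,9],[0,0,13],[0,0,16]],"turn":[[0,0,0],[0,0,0],[0,0,0],[0,0,0],[0,0,0]],"gripper":[1,1,1,1,1]}'
python3 -m crank '{"travel":[[1.5,1.4,0],[4.2,4,0],[7.2,6.7,0],[9.5,9,0],[10.5,9.8,0]],"turn":[[0,0,0],[0,0,0],[0,0,0],[0,0,0],[0,0,0]],"gripper":[1,1,1,1,1]}'
python3 -m crank '{"travel":[[0,0,0],[0,0,0],[0,0,0],[0,0,0],[0,0,0]],"turn":[[0,0,0],[0,0,0],[0,0,0],[0,0,0],[0,0,0]],"gripper":[1,1,1,1,1]}'
python3 - <<'E'
from fit import *
F=frames()
for n in F: cv2.imwrite(f"pics/{n}1.png",F[n]["pixels"][:,:,::-1])
a=F["scene"]["pixels"][130:310,170:370,::-1];b=F["top"]["pixels"][110:290,340:540,::-1]
cv2.imwrite("pics/c1.png",cv2.resize(np.hstack([a,b]),None,fx=2,fy=2,interpolation=cv2.INTER_CUBIC))
E
```

```text
clock: 4.8
position: [0.4887, -0.3369, 0.1684]
tool_rot: [3.14, 0.002, 2.094]
force: [0.3, 0.6, -0.5]
grip_width: 0.0464
finger_force: 31.3
clock: 5.3
position: [0.5957, -0.2351, 0.1656]
tool_rot: [3.14, -0.0, 2.098]
force: [-0.1, -0.4, -0.5]
grip_width: 0.0465
finger_force: 31.4
clock: 5.8
position: [0.5929, -0.2393, 0.1655]
tool_rot: [-3.142, 0.0, 2.093]
force: [0.7, -0.1, -0.9]
grip_width: 0.0465
finger_force: 31.4
```

View pics/c1.png

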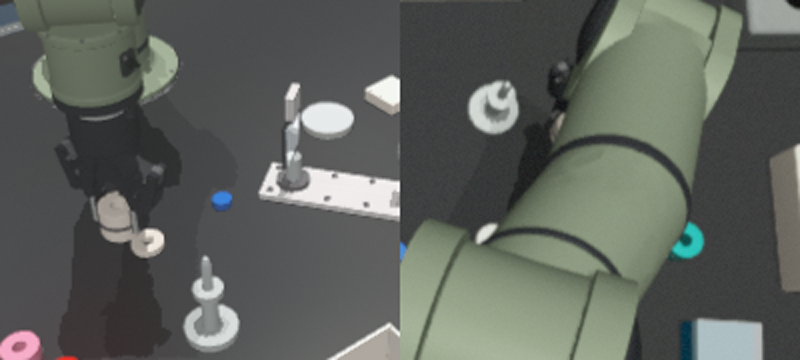

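The scene view shows the sleeve upright in the jaws at about scene (228,239). The post is clear below right, with its tip at about (272,259). The arm hides the sleeve from the top camera. I'll move over the pin and compare the sleeve with the post in the scene view.

```bash
python3 -m crank '{"travel":[[1.5,1.4,0],[4,3.8,0],[6.3,6,0],[7.3,6.9,0],[7.5,7.1,0]],"turn":[[0,0,0],[0,0,0],[0,0,0],[0,0,0],[0,0,0]],"gripper":[1,1,1,1,1]}'
python3 -m crank '{"travel":[[0,0,-1],[0,0,-2],[0,0,-2.4],[0,0,-2.4],[0,0,-2.4]],"turn":[[0,0,0],[0,0,0],[0,0,0],[0,0,0],[0,0,0]],"gripper":[1,1,1,1,1]}'
python3 - <<'E'
from fit import *
F=frames();S=F["scene"];s=bot.observe();p=s["position"];print(np.round(p,4))
im=S["pixels"][:,:,::-1].copy();im=cv2.resize(im,None,fx=6,fy=6,interpolation=cv2.INTER_CUBIC)
def dr(P,col):
    cv2.polylines(im,[np.round((proj(S,P)+.5)*6).astype(np.int32)],False,col,1)
# scene-bias frame: post at scene estimate (.6651,-.1689); predicted sleeve = same point
c=np.array([.6651,-.1689,0])
for z in(.0,.012,.08): dr(np.c_[np.array([{0:.035,.012:.035,.08:.019}[z]]*40)*np.cos(t),{0:.035,.012:.035,.08:.019}[z]*np.sin(t),0*t+z]+c,(0,255,0))
u=p[2]-.0063
for z in(u,u+.04): dr(np.c_[.024*np.cos(t),.024*np.sin(t),0*t+z]+c,(0,0,255))
u0=proj(S,[c+[0,0,.12]])[0]*6;x,y=int(u0[0]),int(u0[1])
cv2.imwrite("pics/c2.png",im[y-300:y+300,x-350:x+350])
E
```

```text
clock: 6.4
position: [0.6695, -0.1655, 0.1648]
tool_rot: [3.141, -0.0, 2.096]
force: [-0.5, 0.0, -1.2]
grip_width: 0.0468
finger_force: 31.4
clock: 6.9
position: [0.6681, -0.1681, 0.1414]
tool_rot: [-3.141, 0.0, 2.093]
force: [-0.1, -0.8, -0.2]
grip_width: 0.0467
finger_force: 31.4
[ 0.6685 -0.1678  0.1417]
```

View pics/c2.png

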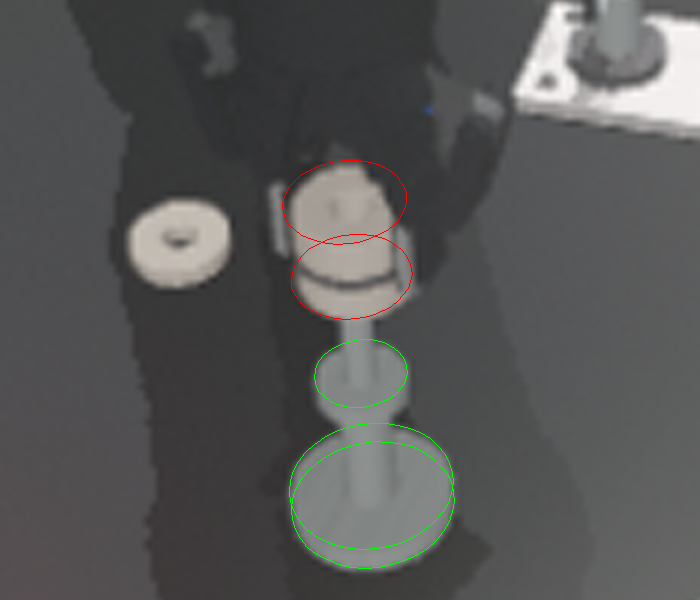

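The red outline is where the sleeve should be when centred over the pin, and the sleeve fits it to about 1 mm. The green outlines match the post, so I'll lower it while watching forces.

```bash
python3 -m crank '{"travel":[[0,0,-0.5],[0,0,-1],[0,0,-1.5],[0,0,-2],[0,0,-2.4]],"turn":[[0,0,0],[0,0,0],[0,0,0],[0,0,0],[0,0,0]],"gripper":[1,1,1,1,1]}'
```

```text
clock: 7.5
position: [0.6681, -0.1681, 0.1167]
tool_rot: [-3.141, 0.0, 2.093]
force: [-1.6, -2.7, 1.2]
grip_width: 0.0463
finger_force: 31.6
```

Small side force only, so the pin is in the bore. I'll carry on down.

```bash
python3 -m crank '{"travel":[[0,-0.1,-0.5],[0,-0.1,-1],[0,-0.1,-1.5],[0,-0.1,-2],[0,-0.1,-2.5]],"turn":[[0,0,0],[0,0,0],[0,0,0],[0,0,0],[0,0,0]],"gripper":[1,1,1,1,1]}'
python3 -m crank '{"travel":[[0,0,-0.2],[0,0,-0.4],[0,0,-0.55],[0,0,-0.55],[0,0,-0.55]],"turn":[[0,0,0],[0,0,0],[0,0,0],[0,0,0],[0,0,0]],"gripper":[1,1,1,1,1]}'
```

```text
clock: 8.0
position: [0.6684, -0.1685, 0.0918]
tool_rot: [-3.142, -0.0, 2.094]
force: [-0.4, -1.1, -0.3]
grip_width: 0.0465
finger_force: 31.5
clock: 8.5
position: [0.6684, -0.1685, 0.0869]
tool_rot: [3.142, -0.0, 2.094]
force: [-0.4, -0.6, -1.8]
grip_width: 0.0465
finger_force: 31.4
```

```bash
python3 -m crank '{"travel":[[0,0,-0.1],[0,0,-0.15],[0,0,-0.2],[0,0,-0.2],[0,0,-0.2]],"turn":[[0,0,0],[0,0,0],[0,0,0],[0,0,0],[0,0,0]],"gripper":[1,1,1,1,1]}'
```

```text
clock: 9.0
position: [0.6686, -0.1686, 0.0863]
tool_rot: [3.141, 0.0, 2.094]
force: [-7.2, 2.5, 20.0]
grip_width: 0.0464
finger_force: 33.4
```

Contact with the shoulder at exactly the expected height (TCP .0863). I'll open and rise.

```bash
python3 -m crank '{"travel":[[0,0,0.1],[0,0,0.1],[0,0,0.1],[0,0,0.1],[0,0,0.1]],"turn":[[0,0,0],[0,0,0],[0,0,0],[0,0,0],[0,0,0]],"gripper":[0.7,0.4,0.2,0,0]}'
python3 -m crank '{"travel":[[0,0,0],[0,0,0],[0,0,1],[0,0,3],[0,0,6]],"turn":[[0,0,0],[0,0,0],[0,0,0],[0,0,0],[0,0,0]],"gripper":[0,0,0,0,0]}'
python3 -m crank '{"travel":[[0,0,3],[0,0,6],[0,0,9],[-2,3,10],[-4.5,6.5,10]],"turn":[[0,0,0],[0,0,0],[0,0,0],[0,0,3],[0,0,6]],"gripper":[0,0,0,0,0]}'
python3 -m crank '{"travel":[[-2.4,3.5,0],[-4.8,7,0],[-6.5,10,0],[-7,11,0],[-7,11,0]],"turn":[[0,0,2],[0,0,4],[0,0,4],[0,0,4],[0,0,4]],"gripper":[0,0,0,0,0]}'
python3 - <<'E'
from fit import *
np.set_printoptions(precision=4,suppress=True)
F=frames();S=F["scene"]
im=np.hstack([F["scene"]["pixels"][150:310,210:410],F["top"]["pixels"][110:270,240:440]])[:,:,::-1]
cv2.imwrite("pics/c3.png",cv2.resize(im,None,fx=2,fy=2,interpolation=cv2.INTER_CUBIC))
P=[POST[0],POST[1],POST[2],cyl(.024,.08,.024,.12),POST[4]]
for n in(("scene",),("top",)): print(n,fit(F,P,(.6675,-.17),n,110))
E
```

```text
clock: 9.5
position: [0.6684, -0.1685, 0.0856]
tool_rot: [-3.142, -0.0, 2.094]
force: [0.1, -0.6, 0.2]
grip_width: 0.0853
finger_force: 0.0
clock: 10.0
position: [0.6677, -0.1684, 0.1459]
tool_rot: [-3.14, -0.001, 2.094]
force: [0.3, -0.1, 1.0]
grip_width: 0.0856
finger_force: 0.0
clock: 10.5
position: [0.6236, -0.1042, 0.248]
tool_rot: [3.139, 0.003, 2.199]
force: [0.6, 0.3, 0.1]
grip_width: 0.0857
finger_force: 0.0
clock: 11.0
position: [0.5532, 0.0079, 0.2467]
tool_rot: [3.14, 0.0, 2.271]
force: [0.5, -0.7, 0.3]
grip_width: 0.0854
finger_force: 0.0
('scene',) (array([ 0.666 , -0.1682]), np.float64(124.37764705882354))
('top',) (array([ 0.6704, -0.1699]), np.float64(433.04941176470584))
```

View pics/c3.png

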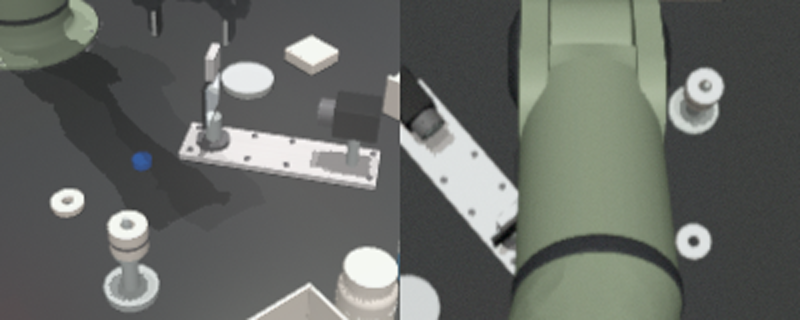

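Seated: the sleeve sits on the shoulder at crop (128,237), with the shoulder flush beneath it. Touch-down puts the post axis at (.6685, -.1686). The spacer and cap haven't moved. Now I'll refine the tab and pivot position.

Run:
```python
from fit import *
np.set_printoptions(precision=4,suppress=True)
S=bot.grab_frame("scene");g=S["pixels"].min(2).astype(float)
b=(slice(168,188),slice(308,322));o=np.clip((g[b]-100)/35,0,1)
TAB=[box(-.006,.006,-.02,.02,.14,.18)]
for yaw in(.66,.70,.74):
    r=min((minimize(lambda p:np.abs(mask(S,TAB,[*p,yaw])[b]-o).sum(),[x,y],method="Nelder-Mead",options=dict(initial_simplex=[[x,y],[x+.006,y],[x,y+.006]],xatol=1e-4,fatol=.02)) for x,y in((.487,.083),(.49,.087))),key=lambda r:r.fun)
    p=r.x+[.0028,-.0006];v=p-[.5742,.1524]
    print(yaw,r.x,r.fun,"corrected",p,"along/cross",v@[.764,.645],v@[-.645,.764])
for d in(.105,.11,.115): print(d,np.array([.5742,.1524])-d*np.array([.764,.645]))
for piv in([.489,.083],[.491,.082]):
    d=np.array([.6685,-.1686])-piv;a=np.arctan2(d[1],d[0]);print("normal heading deg",np.degrees((.701+a)/2),"theta",(.701-a)/2,np.hypot(*d))
```

```text
0.66 [0.4898 0.0855] 26.29579831932773 corrected [0.4926 0.0849] along/cross -0.10589136128387458 0.0010962051315307805
0.7 [0.49   0.0859] 21.4078431372549 corrected [0.4928 0.0853] along/cross -0.10540226260147094 0.0012403430213927826
0.74 [0.4904 0.0857] 18.341176470588234 corrected [0.4932 0.0851] along/cross -0.10530811202392569 0.0008114456176756744
0.105 [0.494  0.0847]
0.11 [0.4902 0.0815]
0.115 [0.4863 0.0782]
normal heading deg -7.165153107088946 theta 0.8260555131282039 0.3090676463171129
normal heading deg -7.262856932126558 theta 0.8277607665669027 0.30709381302787586
```

Pivot at (.4937, .0845) is 105 mm from the bar's centre along its axis and 1 mm off it, so it's consistent. The mirror normal must end at a heading of about -7.6°. I'll move over the tab, lower and close gently.

```bash
python3 -m crank '{"travel":[[-2,2.5,0],[-4,5.2,0],[-5.5,7.1,0],[-5.95,7.65,0],[-5.95,7.65,0]],"turn":[[0,0,0],[0,0,0],[0,0,0],[0,0,0],[0,0,0]],"gripper":[0,0,0,0,0]}'
python3 -m crank '{"travel":[[0,0,-2.5],[0,0,-5],[0,0,-7.5],[0,0,-9.5],[0,0,-10]],"turn":[[0,0,0],[0,0,0],[0,0,0],[0,0,0],[0,0,0]],"gripper":[0,0,0,0,0.1]}'
python3 -m crank '{"travel":[[0,0,0],[0,0,0],[0,0,0],[0,0,0],[0,0,0]],"turn":[[0,0,0],[0,0,0],[0,0,0],[0,0,0],[0,0,0]],"gripper":[0.25,0.4,0.55,0.65,0.7]}' 30
python3 -m crank '{"travel":[[0,0,0],[0,0,0],[0,0,0],[0,0,0],[0,0,0]],"turn":[[0,0,0],[0,0,0],[0,0,0],[0,0,0],[0,0,0]],"gripper":[0.75,0.8,0.85,0.9,0.95]}'
```

```text
clock: 11.65
position: [0.4942, 0.0826, 0.2459]
tool_rot: [3.141, 0.0, 2.268]
force: [-0.1, -0.0, -0.6]
grip_width: 0.0855
finger_force: 0.0
clock: 12.15
position: [0.4939, 0.0811, 0.144]
tool_rot: [-3.139, -0.0, 2.266]
force: [0.5, 0.2, -0.1]
grip_width: 0.0771
finger_force: 0.0
clock: 12.65
position: [0.4941, 0.083, 0.1463]
tool_rot: [3.141, 0.0, 2.268]
force: [-0.6, -0.2, -0.7]
grip_width: 0.0256
finger_force: 0.0
clock: 13.15
position: [0.4943, 0.0833, 0.146]
tool_rot: [3.141, 0.0, 2.269]
force: [2.9, 4.0, 1.1]
grip_width: 0.0115
finger_force: 30.8
```

Gripped: opening 11.5 mm against the 12 mm tab, and the jaws' heading matches the rig yaw. I'll raise the grip force and turn clockwise.

```bash
python3 -m crank '{"travel":[[0,0,0],[0,0,0],[0,0,0],[0,0,0],[0,0,0]],"turn":[[0,0,0],[0,0,-3],[0,0,-7],[0,0,-11],[0,0,-15]],"gripper":[1,1,1,1,1]}' 60
python3 -m crank '{"travel":[[0,0,0],[0,0,0],[-0.05,0,0],[-0.05,0,0],[-0.05,0,0]],"turn":[[0,0,-4],[0,0,-8],[0,0,-12],[0,0,-16],[0,0,-20]],"gripper":[1,1,1,1,1]}'
python3 -m crank '{"travel":[[0,0,0],[-0.05,0,0],[-0.05,0,0],[-0.05,0,0],[-0.05,0,0]],"turn":[[0,0,-4],[0,0,-8],[0,0,-11],[0,0,-12.7],[0,0,-12.7]],"gripper":[1,1,1,1,1]}'
python3 -m crank '{"travel":[[0,0,0],[0,0,0],[0,0,0],[0,0,0],[0,0,0]],"turn":[[0,0,0],[0,0,0],[0,0,0],[0,0,0],[0,0,0]],"gripper":[1,1,1,1,1]}'
python3 - <<'E'
from fit import *
s=bot.observe();print(np.degrees(s["tool_rot"][2])-90,s["moment"],s["position"])
F=frames();a=F["scene"]["pixels"][140:310,220:420,::-1];b=F["top"]["pixels"][130:300,210:410,::-1]
cv2.imwrite("pics/c4.png",cv2.resize(np.hstack([a,b]),None,fx=2,fy=2,interpolation=cv2.INTER_CUBIC))
E
```

```text
clock: 13.65
position: [0.4944, 0.0833, 0.146]
tool_rot: [3.14, -0.0, 2.004]
force: [3.9, 5.2, 1.6]
grip_width: 0.0109
finger_force: 61.1
clock: 14.15
position: [0.4944, 0.0834, 0.146]
tool_rot: [3.139, -0.0, 1.655]
force: [9.4, 3.4, -1.7]
grip_width: 0.0112
finger_force: 60.5
clock: 14.65
position: [0.4944, 0.0834, 0.1461]
tool_rot: [3.138, -0.001, 1.435]
force: [12.3, 3.6, -5.0]
grip_width: 0.0111
finger_force: 60.1
clock: 15.15
position: [0.4944, 0.0834, 0.1461]
tool_rot: [3.139, -0.001, 1.436]
force: [12.3, 4.0, -6.0]
grip_width: 0.0112
finger_force: 60.1
-7.711684520995391 [ 0.82185734 -2.31799703  0.05170875] [0.49439932 0.08336649 0.14606999]
```

View pics/c4.png

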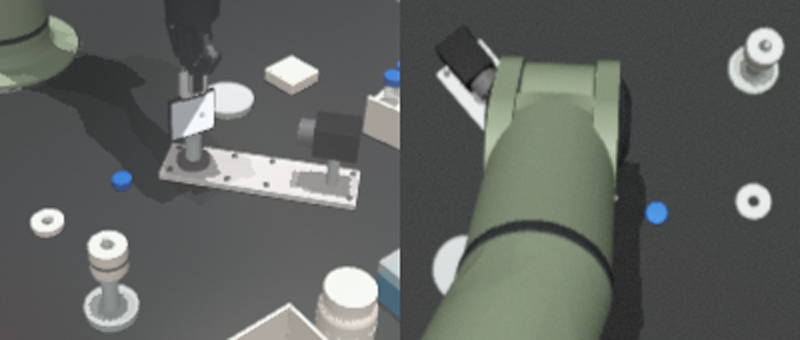

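The scene view shows the plate turned towards the post, with sleeve, cap, spacer and dish undisturbed. The jaws are at -7.7° against the -7.6° wanted, and the 0.05 N m moment matches the spring at 0.83 rad. I'll ease off the 12 N side push, then check.

```bash
python3 -m crank '{"travel":[[0.05,0,0],[0.1,0,0],[0.13,0,0],[0.13,0,0],[0.13,0,0]],"turn":[[0,0,0],[0,0,0],[0,0,0],[0,0,0],[0,0,0]],"gripper":[1,1,1,1,1]}'
python3 - <<'E'
from fit import *
np.set_printoptions(precision=4,suppress=True)
s=bot.observe();h=s["tool_rot"][2]-np.pi/2;print(np.degrees(h),s["moment"],s["position"])
d=2*h-.701;v=np.array([.6685,-.1686])-s["position"][:2];print("miss mm",1000*(np.cos(d)*v[1]-np.sin(d)*v[0]))
F=frames();g=F["scene"]
# check mirror plate: face plane at heading h, z .064-.136, +-38 mm
c=np.array([.4944-.0028,.0834+.0006])
for k in(-6,-3,0,3,6):
    a=h+np.radians(k);w=np.array([-np.sin(a),np.cos(a)])*.038
    print(k,proj(g,[[*(c+s_*w),z] for s_ in(-1,1) for z in(.064,.136)]).round(1).tolist())
im=cv2.resize(g["pixels"][175:220,290:350,::-1],None,fx=10,fy=10,interpolation=cv2.INTER_CUBIC);cv2.imwrite("pics/c5.png",im)
E
```

```text
clock: 15.75
position: [0.4945, 0.0834, 0.146]
tool_rot: [3.141, -0.001, 1.436]
force: [3.1, 4.2, 3.5]
grip_width: 0.0113
finger_force: 61.5
-7.711925221778953 [ 0.9198 -0.5756  0.0274] [0.4945 0.0834 0.146 ]
miss mm 1.1181806098731206
-6 [[303.9, 209.6], [303.4, 190.1], [327.0, 203.8], [327.3, 184.5]]
-3 [[304.2, 209.9], [303.7, 190.4], [326.8, 203.5], [327.0, 184.1]]
0 [[304.5, 210.3], [303.9, 190.8], [326.5, 203.1], [326.7, 183.8]]
3 [[304.8, 210.7], [304.3, 191.1], [326.1, 202.8], [326.4, 183.5]]
6 [[305.1, 211.0], [304.6, 191.5], [325.8, 202.5], [326.0, 183.2]]
```

View pics/c5.png

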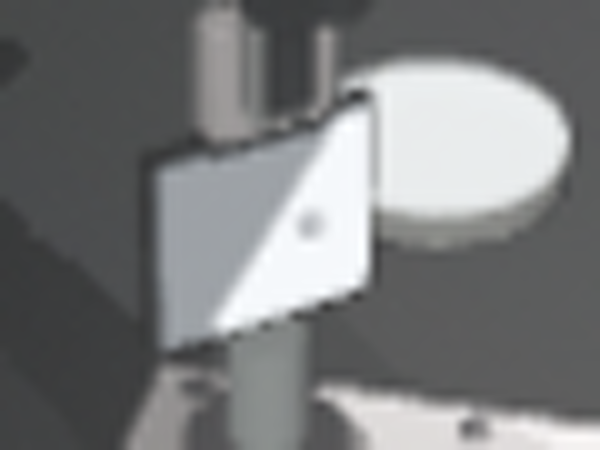

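The crop shows the mirror plate's corners at about scene (304.5,190.5), (327.5,184), (306,210.5) and (327,204). They match the projection at this angle within measurement error. By the jaw heading, the sight line passes about 1 mm from the sleeve axis. Handing in while still holding.

```bash
python3 -c "
from workcell import bot
print(bot.job_done())"
```

```text
the job is handed in; nothing more can be done
None
```

The banded sleeve is released and seated on the post's shoulder, and the arm is holding the mirror at about 0.83 rad, which by my measurements puts the reflected sight line within about 1 mm of the sleeve's axis; I handed the job in, but no verdict was returned.

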